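Pack the finished marble ornaments

ROBOT

A 6-joint arm with a two-finger parallel gripper is mounted at the origin on the work surface. World frame = base frame: x ahead of the robot, y to its left, z up, the work surface at z = 0. Lengths are in mm, angles in rad, forces in N, time in s.
With the tool pointing down it reaches from about 150 to 775 mm from the base axis. Payload 6.1 kg.
Tool frame: the origin (TCP) lies on the mounting face of the last link; the fingertips stand 173 mm ahead of it and the grasp point (between the pads) lies 155 mm ahead of it; z points along the fingers, y is the line along which they close (so a half turn about z gives the same grasp; the last joint's range is limited). The gripper opens to 85 mm and grips with 20 to 120 N. Pads are 22 mm wide; open, the fingers measure 114 mm over their backs; the gripper's body (76 mm by 85 mm) begins 54 mm behind the grasp point. The pads swing forward as they close: fully open they stand 13 mm farther back than shut.
Start: joints at [1.102, 0.126, -0.04, 1.405, 0, 1.571], TCP at [237.195, 468.346, 404.695] pointing down, gripper open.
Joint ranges: [-2.72, 2.72], [-0.95, 1.95], [-1.27, 1.35], [-1.78, 2.02], [-1.46, 1.47], [-3.14, 3.14]. Speed limits (rad/s): [2.39, 2.39, 3.01, 3.14, 3.14, 3.14].

INTERFACE

Orientations are given as a rotation vector (axis times angle).
In Python, from workcell import r, cams, hand_in, models gives the robot as it stands.
- The arm moves only by the shell command python3 -m creep 'ROWS' [FORCE]. ROWS is JSON, a list of rows, each an object with "xyz": the shift along the tool's x, y, z in mm, a list of three; "angular": the turn, a rotation vector about the tool's x, y, z in degrees, a list of three; "claw": the finger opening in mm, from 0 to 85.4. In form: [{"xyz": [tx, ty, tz], "angular": [wx, wy, wz], "claw": claw}, ...]. A call has 1 to 10 rows; each row shifts and turns the commanded pose from where the row before left it, along the tool's axes as they then stand; what a row does not reach is not made up. A row lasts 1/10 s, in which the tool goes at most 50 mm and 8.59 degrees, less where a joint would pass 70% of its speed; a pose out of reach is approached as far as the arm can. A call is refused whole if a number of a shift passes 50 or a number of a turn 8.59, either way. A call with a gripper value outside its range is refused whole. The fingers move at their own pace and stop on an object; FORCE is the grip in N (left out, the last holds). Time passes only in rows, so rows that do not move let the fingers close. It gives the time, the measured TCP pose, the force, the opening and the grip force at its end, in the units of the state.
- r.state(): the state, without advancing time (a new reading comes with each control period).
- cams.grab_frame(name): name is "scene" or "top" or "wrist"; returns a dict with "img" (420x560x3 uint8, blue, green, red), "z_map" (420x560 float32, mm along the optical axis (not along the pixel's ray), 0 where there is no reading), "fx", "fy", "cx", "cy" (pixels), "T" (4x4, takes a point from camera to world coordinates). Camera axes: x right, y up, looking along -z (the intrinsics and any distortion apply to the point x, -y, -z); pixel columns grow to the right and rows downward; lengths in mm; the calibration is good to about 2 mm. The wrist camera is an equidistant fisheye: a pixel r from the principal point sees the ray r / f radians off the axis. A picture is of the moment at which its call begins.
- hand_in(): hands the job in; it is judged then, once.
Trained networks look in a picture, given as the dict that the camera call returned (one of the last four; its "shot" number tells which), for a name from the list of things; names that differ only in an ending like _2 or _b are one class to them, and where a whole thing is asked for, a point or a joint stands for the part that bears it (a point fixed in the world has none). Each returns a list of dicts, best first, with "score" (0 to 1); they miss things now and then, are a little off and sometimes report something else, mostly with a low value. They report only what shows in the picture. A call takes as long as a camera call. They do not tell look-alikes from the thing itself.
- models.cut_out(label, picture): "pixels" (420x560 bool, what is visible of it) and "bbox" ([left, top, width, height] in pixels, round what is visible of it).
The state is a dict: "t": time; "joint_pos": joint angles; "qvel": joint speeds; "tau": joint torques, N m; "position": TCP position; "eef_rot": TCP orientation; "contact_force": force on the tool from outside, world axes, zero at the start; "torque": the same for the moment, N m; "width": opening from 0.0 (shut) to 1.0 (fully open); "grasp_force": force on a finger pad.
Only numpy, scipy, OpenCV 4.12 (cv2) and the standard library are available. Lean on these libraries where they do the work, as an engineer would, in place of code of your own. Each camera call takes 0.05 s, during which the arm holds its last target. There are 200 camera calls.

TASK

Pack the four sound marble ornaments into the wooden tray, each standing upright and flat on the tray floor inside the frame that suits its foot: the ball finial in the small ring, the urn in the large ring, the whole obelisk in the square frame and the sheep with its head in the oblong frame. Leave the snapped obelisk and the headless sheep where they stand, and set the marble down without dropping it.

Things in the scene. Friction and masses are not known exactly. Their poses are not given: they have to be found in the camera images.
- ball_finial: White marble finial, 74 mm tall: a ball 44 mm across (centre 52 mm up, its widest and best place to grip) on a thin neck and a round foot 44 mm across and 10 mm thick. About 0.2 kg. Loose, stands upright on the table. Origin: centre of the underside of its foot; z up.
- urn: White marble lidded urn, 80 mm tall: round foot 64 mm across and 10 mm thick, narrow stem, bowl with an upright wall 54 mm across between 38 and 56 mm up (grip there, at about 46 mm), rim 62 mm across from 58 to 62 mm up, low domed lid with a small knob. About 0.4 kg. Loose, stands upright on the table. Origin: centre of the underside of its foot; z up.
- obelisk: Whole white marble obelisk, 74 mm tall: stepped square foot 48 mm wide (16 mm high in all), upright square shaft 28 mm wide from 16 to 58 mm up (grip at about 44 mm), pointed pyramid top. About 0.22 kg. Loose, stands upright on the table. Origin: centre of the underside of its foot; z up. x and y square to its sides.
- sheep: White marble sheep with its head, 80 mm tall, on an oblong foot 80 x 44 mm (10 mm thick). Its round body, 36 mm wide, lies along the foot, axis 45 mm up: grip across it at that height, over the foot's centre. Head and ears are over the +x end. About 0.32 kg. Loose, stands upright on the table. Origin: centre of the underside of its foot; z up; x along the foot towards the head.
- snapped_obelisk: Damaged obelisk, not to be packed: the same 48 mm square foot and 28 mm shaft as the whole one but snapped off about 45 mm up, with a rough slanted top and no point. Loose, stands upright on the table. Origin: centre of the underside of its foot; z up.
- headless_sheep: Damaged sheep, not to be packed: like the whole one, with the same 80 x 44 mm foot, but its head is broken off, leaving a flat stump; 63 mm tall. Loose, stands upright on the table. Origin: centre of the underside of its foot; z up. x along the foot.
- small_ring: Place of the ball finial: dark wood ring, 62 mm across inside, 72 outside, 10 high, fixed in a fixed plywood tray (242 mm square, walls 22 high, 6 thick, floor top 6 mm above the table) on the robot's left. The tray's four frames form a 2 by 2 pattern 112 mm apart, square to it. Origin: ring centre, on the tray floor; z up; x, y along the tray's sides.
- large_ring: Place of the urn: dark wood ring, 82 mm across inside, 92 mm outside, 10 mm high. Fixed to the floor of the same plywood tray. Origin: its centre, on the tray floor; z up; x, y along the tray's sides.
- square_frame: Place of the obelisk: dark wood square frame, 66 x 66 mm inside, rim 5 mm thick and 10 mm high. Fixed to the floor of the same plywood tray. Origin: its centre, on the tray floor; z up; x, y along the tray's sides.
- oblong_frame: Place of the sheep: dark wood oblong frame, 98 mm (along its x) by 62 mm (along its y) inside, rim 5 mm thick and 10 mm high; the sheep may face either end. Fixed to the floor of the same plywood tray. Origin: its centre, on the tray floor; z up; x, y along the tray's sides.
Things that resemble listed ones, but are neither listed nor needed, are in the scene too. Leave any pink or red look-alike of the urn alone.

How it is judged (in metres and radians):
At the end, for the whole second after the job is handed in: Each sound ornament rests released on the tray floor in its own frame (centre within 15 mm, floor within 4 mm, tilt under 0.08 rad); the snapped obelisk and headless sheep stand upright (under 0.15 rad) within 20 mm of their starts (horizontal distance between ball_finial and small_ring below 0.015 m and z of ball_finial in the frame of small_ring between -0.004 and 0.004 m and angle between each of ball_finial, urn, obelisk, sheep's own z axis and vertical below 0.08 rad and linear speed of each of ball_finial, urn, obelisk, sheep below 0.02 m/s and horizontal distance between urn and large_ring below 0.015 m and z of urn in the frame of large_ring between -0.004 and 0.004 m and horizontal distance between obelisk and square_frame below 0.015 m and z of obelisk in the frame of square_frame between -0.004 and 0.004 m and horizontal distance between sheep and oblong_frame below 0.015 m and z of sheep in the frame of oblong_frame between -0.004 and 0.004 m and distance of each of snapped_obelisk, headless_sheep from where it was at the start of the episode below 0.02 m and angle between each of snapped_obelisk, headless_sheep's own z axis and vertical below 0.15 rad); the robot touches nothing.
It fails at once if an ornament is dropped: it moves free of the fingers at more than 0.6 m/s (a fall of about 18 mm) ((linear speed of ball_finial above 0.6 m/s and contact force between ball_finial and the fingers below 0.01 N) or (linear speed of urn above 0.6 m/s and contact force between urn and the fingers below 0.01 N) or (linear speed of obelisk above 0.6 m/s and contact force between obelisk and the fingers below 0.01 N) or (linear speed of sheep above 0.6 m/s and contact force between sheep and the fingers below 0.01 N)).
It fails at once if the snapped obelisk is shifted more than 20 mm (distance of snapped_obelisk from where it was at the start of the episode above 0.02 m).
It fails at once if the headless sheep is shifted more than 20 mm (distance of headless_sheep from where it was at the start of the episode above 0.02 m).
It also fails if it takes over 112 s, if anything falls off the work surface, if the arm or the gripper's body presses on something with over 40 N, if the wrist force passes 120 N, or if a joint passes its speed limit or range.

## Working session

There is one attempt and no reset: what is moved stays moved. The work goes in short steps, Python scripts to look and compute and a shell command to move; the robot and the scene stay as the last step left them, time stands still between calls to the robot, and variables do not carry over. Pictures are saved under pics/ and viewed, at most 14 in all, crops included, and the job is handed in when it is done.

```bash
ls; mkdir -p pics
python3 - <<'E'
from workcell import r,cams
import cv2,numpy as np
print(r.state())
for n in("top","scene"):
    p=cams.grab_frame(n); cv2.imwrite(f"pics/{n}0.png",p["img"]); np.savez(f"{n}0.npz",**{k:v for k,v in p.items()}); print(n,p["T"].round(3).tolist(),p["fx"],p["cx"],p["cy"])
E
```

```text
pics
{'t': 0.0, 'joint_pos': array([ 1.10200443e+00,  1.26381172e-01, -4.06032757e-02,  1.40542918e+00,
       -5.94308073e-06,  1.57080149e+00]), 'qvel': array([-1.50688661e-03,  7.94859124e-04,  5.60390898e-04,  4.23967156e-04,
       -1.06758479e-03,  4.65739399e-05]), 'tau': array([-6.01835272e-04, -4.35916328e+01,  3.52921879e+01,  1.74788438e-02,
       -3.58578302e-05, -2.19743652e-05]), 'position': array([237.13772744, 468.23638951, 403.92981589]), 'eef_rot': array([-7.29573902e-01, -3.05532266e+00,  2.47286053e-03]), 'contact_force': array([-0.4361783 , -0.31811899, -0.37734058]), 'torque': array([ 0.00189809, -0.02056354,  0.02310249]), 'grasp_force': 0.0, 'width': 1.0041462360246574}
top [[0.017, 0.987, -0.161, 383.296], [-1.0, 0.018, 0.006, 0.011], [0.009, 0.161, 0.987, 1120.965], [0.0, 0.0, 0.0, 1.0]] 444.43116007247875 275.43423317493824 205.94521927498405
scene [[-0.394, -0.759, 0.518, 1038.239], [0.919, -0.321, 0.229, 178.372], [-0.007, 0.566, 0.824, 792.721], [0.0, 0.0, 0.0, 1.0]] 431.0163912827023 278.9259558703357 217.87952746106592
```

View pics/top0.png

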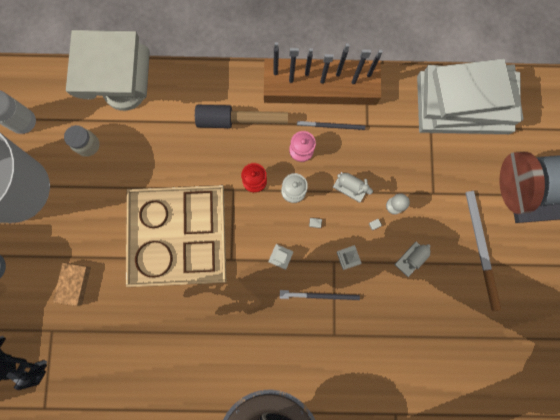

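View pics/scene0.png

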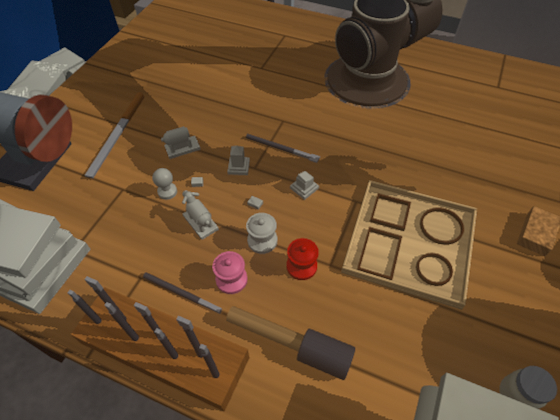

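```bash
cat > h.py <<'E'
import numpy as np,cv2
def cloud(p):
    h,w=p["z_map"].shape; v,u=np.mgrid[:h,:w]; z=p["z_map"]
    X=np.stack([(u-p["cx"])/p["fx"]*z,-(v-p["cy"])/p["fy"]*z,-z],-1)
    return X@p["T"][:3,:3].T+p["T"][:3,3]
E
python3 - <<'E'
import numpy as np,cv2
from h import *
from workcell import cams,models
P={}
for n in("top","scene"):
    p=cams.grab_frame(n);C=cloud(p)
    tb=C[330:345,150:300] if n=="top" else C[280:300,60:80]; print(n,"table z",np.median(tb[...,2]))
    for l in["ball_finial","urn","obelisk","sheep","snapped_obelisk","headless_sheep","small_ring","large_ring","square_frame","oblong_frame"]:
        for d in models.cut_out(l,p)[:2]:
            m=d["pixels"]&(p["z_map"]>0); q=C[m]
            if len(q)<5: continue
            hz=np.percentile(q[:,2],[2,50,98]).round(); q2=q[q[:,2]>8]if"ring"not in l and"frame"not in l else q
            if len(q2)<5: continue
            (c,s,a)=cv2.minAreaRect(q2[:,:2].astype(np.float32))
            print(n,l,round(float(d["score"]),2),d["bbox"],"z",hz,"c",np.round(c),"s",np.round(s),"a",round(a,1))
    P[n]=p["img"]
a=cv2.resize(P["top"][150:290,230:450],None,fx=2.5,fy=2.5,interpolation=cv2.INTER_CUBIC)[:, :550]
b=cv2.resize(P["scene"][110:300,130:350],None,fx=2.5,fy=2.5,interpolation=cv2.INTER_CUBIC)
cv2.imwrite("pics/crop1.png",b)
E
```

```text
top table z 0.42881048778167496
top ball_finial 0.84 [383.5, 195.9, 25.8, 15.5] z [-0. 62. 75.] c [ 573. -310.] s [42. 42.] a 26.2
top ball_finial 0.28 [187.0, 192.4, 23.3, 19.3] z [ 9. 16. 19.] c [572. 188.] s [86. 12.] a 57.6
top urn 0.89 [241.1, 162.8, 26.7, 27.2] z [ 3. 65. 78.] c [633.  49.] s [60. 61.] a 43.4
top urn 0.87 [289.4, 130.0, 24.3, 30.0] z [ 7. 64. 77.] c [715. -71.] s [60. 57.] a 0.0
top obelisk 0.78 [335.0, 243.8, 27.5, 22.1] z [-1. 17. 71.] c [ 441. -191.] s [48. 48.] a 20.9
top obelisk 0.3 [136.3, 241.3, 34.1, 30.3] z [ 6. 16. 22.] c [419. 294.] s [87. 71.] a 74.1
top sheep 0.69 [333.6, 169.7, 38.5, 30.5] z [-1. 54. 77.] c [ 616. -198.] s [91. 45.] a 56.7
top snapped_obelisk 0.64 [269.0, 244.1, 23.9, 27.8] z [ 0. 17. 49.] c [439. -22.] s [48. 48.] a 68.0
top headless_sheep 0.91 [397.1, 241.0, 32.6, 34.9] z [ 1. 49. 65.] c [ 441. -350.] s [44. 85.] a 48.2
top small_ring 0.53 [139.7, 203.5, 29.4, 24.4] z [ 7. 15. 20.] c [540. 299.] s [70. 68.] a 61.8
top large_ring 0.69 [135.6, 238.9, 36.8, 35.5] z [ 8. 16. 21.] c [430. 292.] s [87. 90.] a 2.0
top large_ring 0.39 [
[... 980 characters left out ...]
ene snapped_obelisk 0.92 [289.5, 170.9, 29.1, 30.1] z [ 3. 19. 48.] c [442. -21.] s [45. 47.] a 67.7
scene headless_sheep 0.95 [163.7, 127.4, 37.7, 32.5] z [ 1. 25. 64.] c [ 441. -349.] s [44. 81.] a 44.5
scene small_ring 0.54 [412.6, 255.7, 41.6, 29.2] z [ 5. 15. 18.] c [538. 301.] s [71. 76.] a 59.1
scene large_ring 0.95 [420.4, 208.1, 42.8, 34.4] z [ 8. 15. 19.] c [431. 296.] s [79. 91.] a 62.3
scene large_ring 0.69 [155.8, 127.5, 46.3, 32.1] z [ 2. 27. 64.] c [ 427. -364.] s [86. 85.] a 43.9
scene square_frame 0.61 [370.7, 190.7, 42.3, 36.5] z [ 6. 15. 18.] c [434. 182.] s [79. 74.] a 4.1
scene oblong_frame 0.94 [357.9, 224.4, 45.6, 58.6] z [ 5. 15. 19.] c [544. 189.] s [124.  75.] a 3.4
```

View pics/crop1.png

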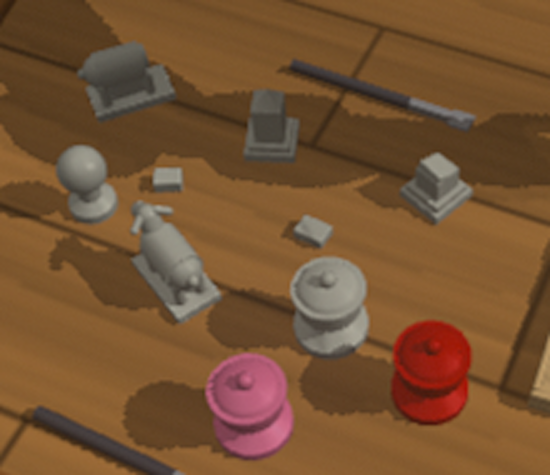

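```bash
cat >> h.py <<'E'
from scipy.spatial.transform import Rotation as R
def go(x,y,z,ang,s):
    """grasp point target (world mm), ang=deg of the closing line; prints turn about tool z, then shift in the turned tool frame"""
    M=R.from_rotvec(s["eef_rot"]).as_matrix(); c=np.degrees(np.arctan2(M[1,1],M[0,1]))
    d=(ang-c+90)%180-90
    N=M@R.from_euler("z",-d,degrees=True).as_matrix()
    tip=s["position"]+155*N[:,2]
    print("t %.1f"%s["t"],"grasp",(s["position"]+155*M[:,2]).round(1),"tilt xy",M[:2,2].round(3),"line %.1f"%c,"| turn tool z %.1f (alt %.1f)"%(-d,-d+180*np.sign(d)),"then shift",(N.T@(np.array([x,y,z])-tip)).round(1),"j6 %.2f"%s["joint_pos"][5],"F",s["contact_force"].round(1),"w %.2f g %.0f"%(s["width"],s["grasp_force"]))
E
cat > m.py <<'E'
import sys; from h import *; from workcell import r
go(*map(float,sys.argv[1:5]),r.state())
E
python3 - <<'E'
from h import *
C=[cloud(dict(np.load(f"{n}0.npz",allow_pickle=True))) for n in("top","scene")]
A=[c.reshape(-1,3) for c in C]
def sel(x,y,rad,lo,hi,k): 
    q=A[k]; return q[(np.hypot(q[:,0]-x,q[:,1]-y)<rad)&(q[:,2]>lo)&(q[:,2]<hi)]
for n,x,y,rad in(("sheep",617,-198,62),("obelisk",441,-191,45),("snapped",441,-22,45),("headless",441,-350,60),("urn",614,-50,45),("finial",573,-310,35)):
    for lo,hi in((4,13),(30,90)):
        for k in(0,1):
            q=sel(x,y,rad,lo,hi,k)
            if len(q)<8: continue
            c,s,a=cv2.minAreaRect(q[:,:2].astype(np.float32)); print(n,(lo,hi),("top","scene")[k],np.round(c,1),np.round(s),round(a,1),"zmax %.0f"%q[:,2].max(),"mean of z>68",q[q[:,2]>68].mean(0).round() if (q[:,2]>68).any() else "")
for k in (0,1):
    q=sel(490,242,190,17.5,26,k); c,s,a=cv2.minAreaRect(q[:,:2].astype(np.float32)); print("tray",c,s,a)
E
python3 m.py 573 -310 200 90
```

```text
sheep (4, 13) top [ 616.5 -199.7] [104. 112.] 60.1 zmax 13 mean of z>68 
sheep (4, 13) scene [ 636.1 -194.5] [71. 87.] 14.1 zmax 13 mean of z>68 
sheep (30, 90) top [ 616.6 -199.7] [92. 41.] 66.3 zmax 82 mean of z>68 [ 604. -221.   74.]
sheep (30, 90) scene [ 620.  -197.9] [92. 39.] 57.4 zmax 81 mean of z>68 [ 607. -220.   73.]
obelisk (4, 13) top [ 442.4 -190.1] [73. 78.] 83.7 zmax 13 mean of z>68 
obelisk (4, 13) scene [ 442.1 -195.1] [50. 55.] 20.4 zmax 13 mean of z>68 
obelisk (30, 90) top [ 440.  -191.2] [28. 29.] 19.2 zmax 78 mean of z>68 [ 439. -191.   71.]
obelisk (30, 90) scene [ 440.6 -192.1] [32. 29.] 21.1 zmax 75 mean of z>68 [ 440. -191.   71.]
snapped (4, 13) top [440.7 -24.3] [71. 70.] 39.7 zmax 13 mean of z>68 
snapped (4, 13) scene [439.5 -22.5] [61. 60.] 88.0 zmax 13 mean of z>68 
snapped (30, 90) top [439.4 -21.8] [28. 28.] 68.1 zmax 51 mean of z>68 
snapped (30, 90) scene [439.1 -22.1] [29. 30.] 68.9 zmax 50 mean of z>68 
headless (4, 13) top [ 436.7 -343.6] [112. 103.] 44.6 zmax 13 mean of z>68 
headless (4, 13) scene [ 450.  -338.2] [78. 86.] 46.7 zmax 13 mean o
[... 469 characters left out ...]
ial (4, 13) top [ 568.  -303.8] [51. 47.] 32.0 zmax 13 mean of z>68 
finial (4, 13) scene [ 576.4 -306.1] [34. 45.] 43.5 zmax 13 mean of z>68 
finial (30, 90) top [ 573.5 -309.9] [42. 40.] 46.5 zmax 78 mean of z>68 [ 573. -310.   71.]
finial (30, 90) scene [ 576.  -308.4] [39. 39.] 87.8 zmax 76 mean of z>68 [ 576. -309.   71.]
tray (487.50616455078125, 240.68955993652344) (242.11611938476562, 242.835693359375) 3.5407941341400146
tray (486.76373291015625, 240.3591766357422) (246.23439025878906, 242.38168334960938) 3.650951623916626
t 1.2 grasp [237.2 468.3 249.7] tilt xy [-0. -0.] line 63.1 | turn tool z -26.9 (alt 153.1) then shift [-335.8 -778.3   49.7] j6 1.57 F [-0.4 -0.5  0.2] w 1.00 g 0
```

```bash
python3 m.py 574.5 -309 150 63.1; python3 -m creep '[{"xyz":[-15,-12,0],"angular":[0,0,0],"claw":85},{"xyz":[-36,-30,0],"angular":[0,0,0],"claw":85},{"xyz":[-36,-30,0],"angular":[0,0,0],"claw":85},{"xyz":[-36,-30,0],"angular":[0,0,0],"claw":85},{"xyz":[-36,-30,0],"angular":[0,0,0],"claw":85},{"xyz":[-36,-30,0],"angular":[0,0,0],"claw":85},{"xyz":[-36,-30,0],"angular":[0,0,0],"claw":85},{"xyz":[-36,-30,0],"angular":[0,0,0],"claw":85},{"xyz":[-36,-30,0],"angular":[0,0,0],"claw":85},{"xyz":[-20,-16,0],"angular":[0,0,0],"claw":85}]'; python3 m.py 574.5 -309 150 63.1
```

```text
t 1.2 grasp [237.2 468.3 249.7] tilt xy [-0. -0.] line 63.1 | turn tool z 0.0 (alt -180.0) then shift [-652.5 -540.6   99.7] j6 1.57 F [-0.4 -0.5  0.2] w 1.00 g 0
t: 2.2
position: [404.3, 79.9, 404.9]
eef_rot: [0.734, 3.054, -0.001]
contact_force: [-0.1, 1.4, -0.6]
width: 0.996
grasp_force: 0.0
t 2.2 grasp [404.4  79.8 249.9] tilt xy [ 0.001 -0.001] line 63.0 | turn tool z -0.1 (alt 179.9) then shift [-327.5 -269.7  100.4] j6 0.67 F [-0.1  1.4 -0.6] w 1.00 g 0
```

```bash
python3 -m creep '[{"xyz":[-17,-14,0],"angular":[0,0,0],"claw":85},{"xyz":[-36,-30,0],"angular":[0,0,0],"claw":85},{"xyz":[-36,-30,0],"angular":[0,0,0],"claw":85},{"xyz":[-36,-30,0],"angular":[0,0,0],"claw":85},{"xyz":[-36,-30,0],"angular":[0,0,0],"claw":85},{"xyz":[-36,-30,0],"angular":[0,0,0],"claw":85},{"xyz":[-36,-29,20],"angular":[0,0,0],"claw":85},{"xyz":[-36,-29,30],"angular":[0,0,0],"claw":85},{"xyz":[-36,-29,30],"angular":[0,0,0],"claw":85},{"xyz":[-22,-13,20],"angular":[0,0,0],"claw":85}]'; python3 -m creep '[{"xyz":[0,0,0],"angular":[0,0,0],"claw":85},{"xyz":[0,0,0],"angular":[0,0,0],"claw":85}]' >/dev/null
python3 m.py 574.5 -309 50 63.1
python3 - <<'E'
from workcell import cams
import cv2
p=cams.grab_frame("wrist");cv2.imwrite("pics/w1.png",p["img"])
E
```

```text
t: 3.2
position: [572.3, -295.2, 308.2]
eef_rot: [-0.733, -3.053, 0.001]
contact_force: [-0.6, 0.7, 0.2]
width: 0.996
grasp_force: 0.0
t 3.4 grasp [ 571.9 -292.4  154.7] tilt xy [-0.002  0.001] line 63.1 | turn tool z -0.0 (alt 180.0) then shift [-10.1 -13.6 104.7] j6 -0.00 F [-0.5 -0.8  0.5] w 1.00 g 0
```

View pics/w1.png

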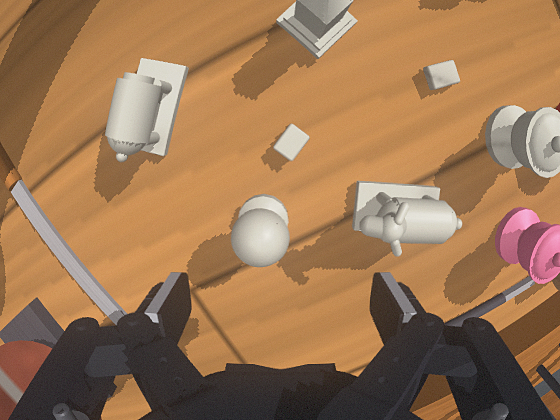

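```bash
python3 -m creep '[{"xyz":[-10,-14,5],"angular":[0,0,0],"claw":85},{"xyz":[0,0,20],"angular":[0,0,0],"claw":85},{"xyz":[0,0,25],"angular":[0,0,0],"claw":85},{"xyz":[0,0,25],"angular":[0,0,0],"claw":85},{"xyz":[0,0,20],"angular":[0,0,0],"claw":85},{"xyz":[0,0,8],"angular":[0,0,0],"claw":85},{"xyz":[0,0,2],"angular":[0,0,0],"claw":85},{"xyz":[0,0,0],"angular":[0,0,0],"claw":85}]'; python3 m.py 574.5 -309 50 63.1
python3 -m creep '[{"xyz":[0,0,0],"angular":[0,0,0],"claw":30},{"xyz":[0,0,0],"angular":[0,0,0],"claw":30},{"xyz":[0,0,0],"angular":[0,0,0],"claw":30},{"xyz":[0,0,0],"angular":[0,0,0],"claw":30},{"xyz":[0,0,0],"angular":[0,0,0],"claw":30},{"xyz":[0,0,0],"angular":[0,0,0],"claw":30},{"xyz":[0,0,0],"angular":[0,0,0],"claw":30},{"xyz":[0,0,0],"angular":[0,0,0],"claw":30}]' 50
```

```text
t: 4.25
position: [575.9, -308.9, 206.6]
eef_rot: [0.729, 3.054, -0.001]
contact_force: [-0.7, -0.1, 0.1]
width: 0.997
grasp_force: 0.0
t 4.2 grasp [ 576.1 -309.    51.6] tilt xy [ 0.001 -0.001] line 63.2 | turn tool z 0.1 (alt -179.9) then shift [ 1.4 -0.7  1.6] j6 -0.02 F [-0.7 -0.1  0.1] w 1.00 g 0
t: 5.05
position: [575.9, -309.1, 206.6]
eef_rot: [0.729, 3.054, -0.001]
contact_force: [-1.9, -0.7, 6.0]
width: 0.492
grasp_force: 50.1
```

```bash
python3 -m creep '[{"xyz":[0,0,0],"angular":[0,0,0],"claw":55},{"xyz":[0,0,0],"angular":[0,0,0],"claw":55},{"xyz":[0,0,3],"angular":[0,0,0],"claw":55},{"xyz":[0,0,3],"angular":[0,0,0],"claw":55},{"xyz":[0,0,0],"angular":[0,0,0],"claw":30},{"xyz":[0,0,0],"angular":[0,0,0],"claw":30},{"xyz":[0,0,0],"angular":[0,0,0],"claw":30},{"xyz":[0,0,0],"angular":[0,0,0],"claw":30},{"xyz":[0,0,0],"angular":[0,0,0],"claw":30}]' 50
```

```text
t: 5.95
position: [575.6, -308.8, 199.2]
eef_rot: [-0.73, -3.055, -0.0]
contact_force: [0.1, 0.4, -1.8]
width: 0.491
grasp_force: 50.7
```

```bash
python3 -m creep '[{"xyz":[0,0,-3],"angular":[0,0,0],"claw":30},{"xyz":[0,0,-10],"angular":[0,0,0],"claw":30},{"xyz":[0,0,-20],"angular":[0,0,0],"claw":30},{"xyz":[0,0,-25],"angular":[0,0,0],"claw":30},{"xyz":[0,0,-25],"angular":[0,0,0],"claw":30},{"xyz":[0,0,-20],"angular":[0,0,0],"claw":30},{"xyz":[0,0,-10],"angular":[0,0,0],"claw":30},{"xyz":[0,0,0],"angular":[0,0,0],"claw":30}]'; python3 m.py 539.4 299.9 160 63.1
```

```text
t: 6.75
position: [576.0, -309.0, 314.7]
eef_rot: [0.729, 3.052, -0.001]
contact_force: [-0.1, -0.1, -2.7]
width: 0.491
grasp_force: 50.9
t 6.8 grasp [ 576.5 -309.2  159.7] tilt xy [ 0.003 -0.002] line 63.1 | turn tool z 0.0 (alt -180.0) then shift [308.7 526.4  -1.5] j6 -0.02 F [-0.1 -0.1 -2.7] w 0.49 g 51
```

```bash
python3 -m creep '[{"xyz":[6,10,0],"angular":[0,0,0],"claw":30},{"xyz":[12,20,0],"angular":[0,0,0],"claw":30},{"xyz":[18,31,0],"angular":[0,0,0],"claw":30},{"xyz":[18,31,0],"angular":[0,0,0],"claw":30},{"xyz":[18,31,0],"angular":[0,0,0],"claw":30},{"xyz":[18,31,0],"angular":[0,0,0],"claw":30},{"xyz":[18,31,0],"angular":[0,0,0],"claw":30},{"xyz":[18,31,0],"angular":[0,0,0],"claw":30},{"xyz":[18,31,0],"angular":[0,0,0],"claw":30},{"xyz":[18,31,0],"angular":[0,0,0],"claw":30}]'>/dev/null;  python3 -m creep '[{"xyz":[18,31,0],"angular":[0,0,0],"claw":30},{"xyz":[18,31,0],"angular":[0,0,0],"claw":30},{"xyz":[18,31,0],"angular":[0,0,0],"claw":30},{"xyz":[18,31,0],"angular":[0,0,0],"claw":30},{"xyz":[18,31,0],"angular":[0,0,0],"claw":30},{"xyz":[18,31,0],"angular":[0,0,0],"claw":30},{"xyz":[18,31,0],"angular":[0,0,0],"claw":30},{"xyz":[12,20,0],"angular":[0,0,0],"claw":30},{"xyz":[6,10,0],"angular":[0,0,0],"claw":30},{"xyz":[0,0,0],"angular":[0,0,0],"claw":30}]';python3 m.py 539.4 299.9 50 63.1
```

```text
t: 8.75
position: [539.0, 299.0, 311.1]
eef_rot: [-0.726, -3.055, 0.002]
contact_force: [0.1, 0.5, -2.2]
width: 0.494
grasp_force: 51.0
t 8.8 grasp [538.7 298.9 156.1] tilt xy [-0.002 -0.001] line 63.3 | turn tool z 0.2 (alt -179.8) then shift [ -0.3   1.4 106.1] j6 0.97 F [ 0.1  0.5 -2.2] w 0.49 g 51
```

```bash
python3 -m creep '[{"xyz":[0,1,10],"angular":[0,0,0],"claw":30},{"xyz":[0,0,20],"angular":[0,0,0],"claw":30},{"xyz":[0,0,25],"angular":[0,0,0],"claw":30},{"xyz":[0,0,25],"angular":[0,0,0],"claw":30},{"xyz":[0,0,15],"angular":[0,0,0],"claw":30},{"xyz":[0,0,5],"angular":[0,0,0],"claw":30},{"xyz":[0,0,2],"angular":[0,0,0],"claw":30},{"xyz":[0,0,0],"angular":[0,0,0],"claw":30},{"xyz":[0,0,0],"angular":[0,0,0],"claw":30}]';python3 m.py 539.4 299.9 50 63.1
```

```text
t: 9.65
position: [540.7, 298.6, 211.5]
eef_rot: [0.73, 3.054, 0.002]
contact_force: [-0.4, -0.4, -1.9]
width: 0.488
grasp_force: 51.0
t 9.7 grasp [541.  298.7  56.5] tilt xy [0.002 0.001] line 63.1 | turn tool z 0.0 (alt -180.0) then shift [2.  0.4 6.5] j6 0.97 F [-0.4 -0.4 -1.9] w 0.49 g 51
```

```bash
python3 -m creep '[{"xyz":[0,0,2],"angular":[0,0,0],"claw":30},{"xyz":[0,0,2],"angular":[0,0,0],"claw":30},{"xyz":[0,0,1],"angular":[0,0,0],"claw":30},{"xyz":[0,0,1],"angular":[0,0,0],"claw":30},{"xyz":[0,0,0],"angular":[0,0,0],"claw":30},{"xyz":[0,0,0],"angular":[0,0,0],"claw":30}]'
```

```text
t: 10.25
position: [540.3, 298.7, 204.7]
eef_rot: [0.73, 3.055, 0.0]
contact_force: [-0.7, -0.7, 0.6]
width: 0.489
grasp_force: 51.2
```

```bash
python3 -m creep '[{"xyz":[0,0,0],"angular":[0,0,0],"claw":50},{"xyz":[0,0,0],"angular":[0,0,0],"claw":60},{"xyz":[0,0,0],"angular":[0,0,0],"claw":85},{"xyz":[0,0,0],"angular":[0,0,0],"claw":85},{"xyz":[0,0,0],"angular":[0,0,0],"claw":85},{"xyz":[0,0,-10],"angular":[0,0,0],"claw":85},{"xyz":[0,0,-25],"angular":[0,0,0],"claw":85},{"xyz":[0,0,-30],"angular":[0,0,0],"claw":85},{"xyz":[0,0,-25],"angular":[0,0,0],"claw":85},{"xyz":[0,0,-10],"angular":[0,0,0],"claw":85}]'; python3 m.py 609 -52 140 40
```

```text
t: 11.25
position: [540.8, 299.0, 308.1]
eef_rot: [0.729, 3.052, 0.005]
contact_force: [0.5, -0.3, 0.7]
width: 0.992
grasp_force: 0.0
t 11.2 grasp [541.4 299.3 153.1] tilt xy [0.004 0.002] line 63.1 | turn tool z 23.1 (alt -156.9) then shift [-312.6 -174.1   12.5] j6 0.97 F [ 0.5 -0.3  0.7] w 0.99 g 0
```

Run:
```python
from workcell import cams
import cv2
p=cams.grab_frame("wrist");cv2.imwrite("pics/w2.png",p["img"])
```

```text
(no output)
```

View pics/w2.png

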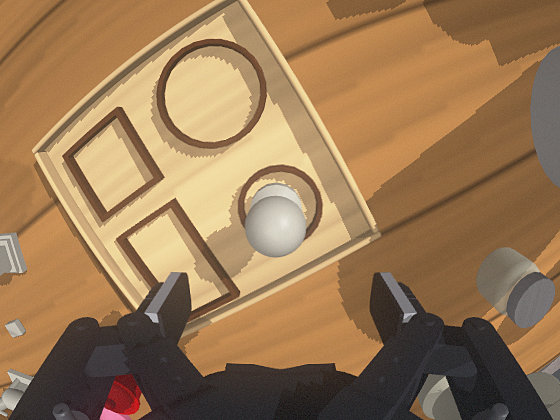

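```bash
python3 -m creep '[{"xyz":[0,0,0],"angular":[0,0,7.7],"claw":85},{"xyz":[0,0,0],"angular":[0,0,7.7],"claw":85},{"xyz":[0,0,0],"angular":[0,0,7.7],"claw":85},{"xyz":[-16,-9,0],"angular":[0,0,0],"claw":85},{"xyz":[-36,-20,0],"angular":[0,0,0],"claw":85},{"xyz":[-36,-20,0],"angular":[0,0,0],"claw":85},{"xyz":[-36,-20,0],"angular":[0,0,0],"claw":85},{"xyz":[-36,-20,0],"angular":[0,0,0],"claw":85},{"xyz":[-36,-20,0],"angular":[0,0,0],"claw":85},{"xyz":[-36,-20,0],"angular":[0,0,0],"claw":85}]'>/dev/null; python3 -m creep '[{"xyz":[-36,-20,0],"angular":[0,0,0],"claw":85},{"xyz":[-28,-16,0],"angular":[0,0,0],"claw":85},{"xyz":[-14,-8,0],"angular":[0,0,0],"claw":85},{"xyz":[0,0,0],"angular":[0,0,0],"claw":85},{"xyz":[0,0,0],"angular":[0,0,0],"claw":85}]'; python3 m.py 609.5 -52 41 40
python3 - <<'E'
from workcell import cams
import cv2
p=cams.grab_frame("wrist");cv2.imwrite("pics/w3.png",p["img"])
E
```

```text
t: 12.8
position: [607.0, -50.0, 303.9]
eef_rot: [-1.326, -2.847, -0.0]
contact_force: [-0.3, 0.8, 0.5]
width: 0.992
grasp_force: 0.0
t 12.8 grasp [606.8 -50.  148.9] tilt xy [-0.001  0.001] line 40.1 | turn tool z 0.1 (alt -179.9) then shift [ -3.4   0.8 107.9] j6 0.79 F [-0.3  0.8  0.5] w 0.99 g 0
```

View pics/w3.png

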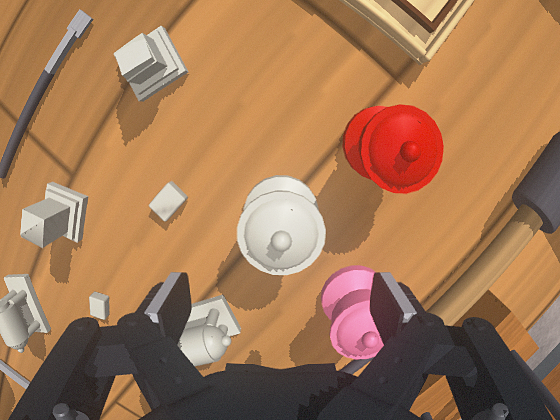

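```bash
python3 -m creep '[{"xyz":[-3,1,10],"angular":[0,0,0],"claw":85},{"xyz":[0,0,25],"angular":[0,0,0],"claw":85},{"xyz":[0,0,30],"angular":[0,0,0],"claw":85},{"xyz":[0,0,25],"angular":[0,0,0],"claw":85},{"xyz":[0,0,14],"angular":[0,0,0],"claw":85},{"xyz":[0,0,4],"angular":[0,0,0],"claw":85},{"xyz":[0,0,0],"angular":[0,0,0],"claw":85},{"xyz":[0,0,0],"angular":[0,0,0],"claw":85}]'; python3 m.py 609.5 -52 41 40
```

```text
t: 13.65
position: [610.5, -51.4, 197.6]
eef_rot: [1.325, 2.846, 0.001]
contact_force: [1.6, -0.1, 0.6]
width: 0.995
grasp_force: 0.0
t 13.7 grasp [610.8 -51.4  42.6] tilt xy [ 0.002 -0.   ] line 40.1 | turn tool z 0.1 (alt -179.9) then shift [ 0.4 -1.4  1.6] j6 0.79 F [ 1.6 -0.1  0.6] w 1.00 g 0
```

```bash
python3 -m creep '[{"xyz":[0,0,0],"angular":[0,0,0],"claw":40},{"xyz":[0,0,0],"angular":[0,0,0],"claw":40},{"xyz":[0,0,0],"angular":[0,0,0],"claw":40},{"xyz":[0,0,0],"angular":[0,0,0],"claw":40},{"xyz":[0,0,0],"angular":[0,0,0],"claw":40},{"xyz":[0,0,0],"angular":[0,0,0],"claw":40},{"xyz":[0,0,0],"angular":[0,0,0],"claw":40}]' 60
```

```text
t: 14.35
position: [610.2, -51.9, 198.2]
eef_rot: [1.326, 2.845, 0.001]
contact_force: [-2.6, -1.1, 6.1]
width: 0.691
grasp_force: 62.8
```

```bash
python3 -m creep '[{"xyz":[0,0,0],"angular":[0,0,0],"claw":80},{"xyz":[0,0,0],"angular":[0,0,0],"claw":80},{"xyz":[0,0,2],"angular":[0,0,0],"claw":80},{"xyz":[0,0,4],"angular":[0,0,0],"claw":80},{"xyz":[0,0,2],"angular":[0,0,0],"claw":40},{"xyz":[0,0,0],"angular":[0,0,0],"claw":40},{"xyz":[0,0,0],"angular":[0,0,0],"claw":40},{"xyz":[0,0,0],"angular":[0,0,0],"claw":40},{"xyz":[0,0,0],"angular":[0,0,0],"claw":40},{"xyz":[0,0,0],"angular":[0,0,0],"claw":40}]' 60
python3 - <<'E'
from workcell import cams
import cv2,numpy as np
p=cams.grab_frame("scene")["img"]
q=cams.grab_frame("wrist")["img"]
cv2.imwrite("pics/u1.png",np.hstack([cv2.resize(p[150:290,190:330],(400,400)),cv2.resize(q[130:410,150:430],(400,400))]))
E
```

```text
t: 15.35
position: [609.8, -51.6, 188.1]
eef_rot: [-1.326, -2.847, 0.0]
contact_force: [-0.9, 0.7, -1.3]
width: 0.659
grasp_force: 63.7
```

View pics/u1.png

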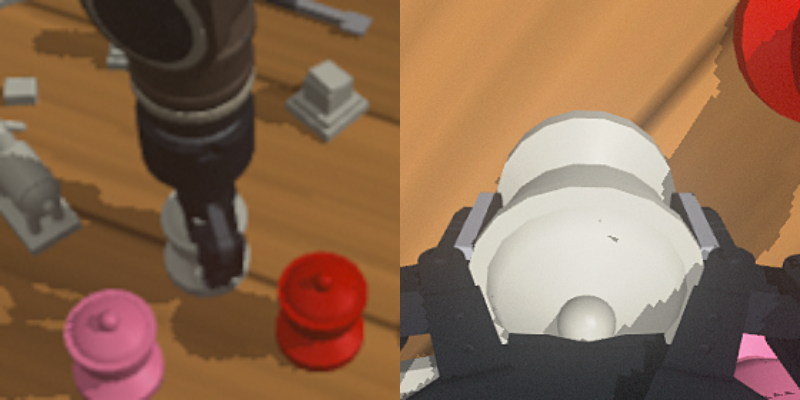

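```bash
python3 -m creep '[{"xyz":[0,0,0],"angular":[0,0,0],"claw":75},{"xyz":[0,0,0],"angular":[0,0,0],"claw":75},{"xyz":[0,0,2],"angular":[0,0,0],"claw":75},{"xyz":[0,0,1],"angular":[0,0,0],"claw":75},{"xyz":[0,0,0],"angular":[0,0,0],"claw":40},{"xyz":[0,0,0],"angular":[0,0,0],"claw":40},{"xyz":[0,0,0],"angular":[0,0,0],"claw":40},{"xyz":[0,0,0],"angular":[0,0,0],"claw":40},{"xyz":[0,0,0],"angular":[0,0,0],"claw":40},{"xyz":[0,0,0],"angular":[0,0,0],"claw":40}]' 60
```

```text
t: 16.45
position: [609.8, -51.7, 185.9]
eef_rot: [1.327, 2.847, -0.0]
contact_force: [-2.8, -0.3, 5.6]
width: 0.662
grasp_force: 57.5
```

```bash
python3 -m creep '[{"xyz":[0,0,-2],"angular":[0,0,0],"claw":40},{"xyz":[0,0,-4],"angular":[0,0,0],"claw":40},{"xyz":[0,0,-6],"angular":[0,0,0],"claw":40},{"xyz":[0,0,0],"angular":[0,0,0],"claw":40},{"xyz":[0,0,0],"angular":[0,0,0],"claw":40}]' 70
python3 - <<'E'
from workcell import cams
import cv2,numpy as np
p=cams.grab_frame("scene")["img"]
q=cams.grab_frame("wrist")["img"]
cv2.imwrite("pics/u2.png",np.hstack([cv2.resize(p[150:290,190:330],(400,400)),cv2.resize(q[130:410,150:430],(400,400))]))
E
```

```text
t: 16.95
position: [610.1, -51.6, 197.5]
eef_rot: [1.326, 2.847, 0.0]
contact_force: [-1.0, -0.1, -4.3]
width: 0.656
grasp_force: 67.2
```

View pics/u2.png

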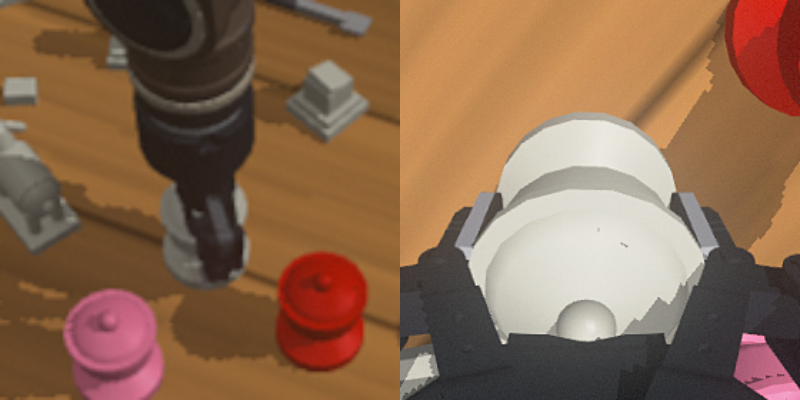

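```bash
python3 -m creep '[{"xyz":[0,0,-8],"angular":[0,0,0],"claw":40},{"xyz":[0,0,-16],"angular":[0,0,0],"claw":40},{"xyz":[0,0,-22],"angular":[0,0,0],"claw":40},{"xyz":[0,0,-22],"angular":[0,0,0],"claw":40},{"xyz":[0,0,-16],"angular":[0,0,0],"claw":40},{"xyz":[0,0,-8],"angular":[0,0,0],"claw":40},{"xyz":[0,0,0],"angular":[0,0,0],"claw":40}]' ; python3 m.py 428 293 130 40
```

```text
t: 17.75
position: [610.3, -51.6, 290.9]
eef_rot: [1.326, 2.846, 0.001]
contact_force: [-0.6, 0.4, -4.9]
width: 0.658
grasp_force: 67.4
t 17.8 grasp [610.7 -51.7 135.9] tilt xy [ 0.002 -0.   ] line 40.0 | turn tool z 0.0 (alt -180.0) then shift [381.5  81.6   5.4] j6 0.79 F [-0.6  0.4 -4.9] w 0.66 g 67
```

```bash
python3 -m creep '[{"xyz":[10,2,0],"angular":[0,0,0],"claw":40},{"xyz":[20,4,0],"angular":[0,0,0],"claw":40},{"xyz":[32,7,0],"angular":[0,0,0],"claw":40},{"xyz":[32,7,0],"angular":[0,0,0],"claw":40},{"xyz":[32,7,0],"angular":[0,0,0],"claw":40},{"xyz":[32,7,0],"angular":[0,0,0],"claw":40},{"xyz":[32,7,0],"angular":[0,0,0],"claw":40},{"xyz":[32,7,0],"angular":[0,0,0],"claw":40},{"xyz":[32,7,0],"angular":[0,0,0],"claw":40},{"xyz":[32,7,0],"angular":[0,0,0],"claw":40}]'>/dev/null; python3 -m creep '[{"xyz":[32,7,0],"angular":[0,0,0],"claw":40},{"xyz":[32,7,0],"angular":[0,0,0],"claw":40},{"xyz":[20,4,0],"angular":[0,0,0],"claw":40},{"xyz":[11,2,0],"angular":[0,0,0],"claw":40},{"xyz":[0,0,0],"angular":[0,0,0],"claw":40},{"xyz":[0,0,0],"angular":[0,0,0],"claw":40}]';python3 m.py 428 293 37 40
```

```text
t: 19.35
position: [427.2, 292.6, 289.0]
eef_rot: [-1.326, -2.848, 0.001]
contact_force: [-0.6, -0.5, -5.4]
width: 0.656
grasp_force: 68.4
t 19.4 grasp [427.2 292.5 134. ] tilt xy [-0.    -0.001] line 40.1 | turn tool z 0.1 (alt -179.9) then shift [-0.1  1.1 97. ] j6 1.47 F [-0.6 -0.5 -5.4] w 0.66 g 68
```

```bash
python3 -m creep '[{"xyz":[0,1,8],"angular":[0,0,0],"claw":40},{"xyz":[0,0,18],"angular":[0,0,0],"claw":40},{"xyz":[0,0,25],"angular":[0,0,0],"claw":40},{"xyz":[0,0,22],"angular":[0,0,0],"claw":40},{"xyz":[0,0,12],"angular":[0,0,0],"claw":40},{"xyz":[0,0,5],"angular":[0,0,0],"claw":40},{"xyz":[0,0,3],"angular":[0,0,0],"claw":40},{"xyz":[0,0,1],"angular":[0,0,0],"claw":40},{"xyz":[0,0,0],"angular":[0,0,0],"claw":40},{"xyz":[0,0,0],"angular":[0,0,0],"claw":40}]'
```

```text
t: 20.35
position: [428.7, 293.7, 196.2]
eef_rot: [1.326, 2.847, 0.002]
contact_force: [0.9, 0.3, -4.0]
width: 0.655
grasp_force: 68.5
```

```bash
python3 -m creep '[{"xyz":[0,0,2],"angular":[0,0,0],"claw":40},{"xyz":[0,0,1],"angular":[0,0,0],"claw":40},{"xyz":[0,0,1],"angular":[0,0,0],"claw":40},{"xyz":[0,0,1],"angular":[0,0,0],"claw":40},{"xyz":[0,0,0],"angular":[0,0,0],"claw":40},{"xyz":[0,0,0],"angular":[0,0,0],"claw":40}]'
```

```text
t: 20.95
position: [428.6, 293.3, 191.9]
eef_rot: [1.326, 2.846, 0.001]
contact_force: [-3.0, -3.8, 8.7]
width: 0.658
grasp_force: 68.5
```

```bash
python3 -m creep '[{"xyz":[0,0,0],"angular":[0,0,0],"claw":62},{"xyz":[0,0,0],"angular":[0,0,0],"claw":70},{"xyz":[0,0,0],"angular":[0,0,0],"claw":85},{"xyz":[0,0,0],"angular":[0,0,0],"claw":85},{"xyz":[0,0,0],"angular":[0,0,0],"claw":85},{"xyz":[0,0,-10],"angular":[0,0,0],"claw":85},{"xyz":[0,0,-25],"angular":[0,0,0],"claw":85},{"xyz":[0,0,-30],"angular":[0,0,0],"claw":85},{"xyz":[0,0,-30],"angular":[0,0,0],"claw":85},{"xyz":[0,0,-15],"angular":[0,0,0],"claw":85}]'
python3 - <<'E'
from workcell import r
from h import *
go(440.3,-191.5,150,20,r.state());go(440.3,-191.5,150,110,r.state());go(621,-194,150,150,r.state())
E
```

```text
t: 21.95
position: [428.8, 293.8, 304.0]
eef_rot: [1.326, 2.846, 0.005]
contact_force: [0.9, -0.0, 0.0]
width: 0.998
grasp_force: 0.0
t 21.9 grasp [429.3 294.1 149. ] tilt xy [0.003 0.002] line 40.0 | turn tool z 20.0 (alt -160.0) then shift [-460.1 -155.8   -2.1] j6 1.47 F [ 0.9 -0.   0. ] w 1.00 g 0
t 21.9 grasp [429.3 294.1 149. ] tilt xy [0.003 0.002] line 40.0 | turn tool z -70.0 (alt 110.0) then shift [ 155.8 -460.1   -2.1] j6 1.47 F [ 0.9 -0.   0. ] w 1.00 g 0
t 21.9 grasp [429.3 294.1 149. ] tilt xy [0.003 0.002] line 40.0 | turn tool z 70.0 (alt -110.0) then shift [-326.9  410.1   -1.5] j6 1.47 F [ 0.9 -0.   0. ] w 1.00 g 0
```

```bash
python3 -m creep '[{"xyz":[0,0,0],"angular":[0,0,6.7],"claw":85},{"xyz":[0,0,0],"angular":[0,0,6.7],"claw":85},{"xyz":[0,0,0],"angular":[0,0,6.6],"claw":85},{"xyz":[-15,-5,0],"angular":[0,0,0],"claw":85},{"xyz":[-35,-12,0],"angular":[0,0,0],"claw":85},{"xyz":[-35,-12,0],"angular":[0,0,0],"claw":85},{"xyz":[-35,-12,0],"angular":[0,0,0],"claw":85},{"xyz":[-35,-12,0],"angular":[0,0,0],"claw":85},{"xyz":[-35,-12,0],"angular":[0,0,0],"claw":85},{"xyz":[-35,-12,0],"angular":[0,0,0],"claw":85}]'>/dev/null; python3 -m creep '[{"xyz":[-35,-12,0],"angular":[0,0,0],"claw":85},{"xyz":[-35,-12,0],"angular":[0,0,0],"claw":85},{"xyz":[-35,-12,0],"angular":[0,0,0],"claw":85},{"xyz":[-35,-12,0],"angular":[0,0,0],"claw":85},{"xyz":[-35,-12,0],"angular":[0,0,0],"claw":85},{"xyz":[-35,-12,0],"angular":[0,0,0],"claw":85},{"xyz":[-15,-5,0],"angular":[0,0,0],"claw":85},{"xyz":[0,0,0],"angular":[0,0,0],"claw":85},{"xyz":[0,0,0],"angular":[0,0,0],"claw":85}]'; python3 m.py 440.3 -191.5 42 20
python3 - <<'E'
from workcell import cams
import cv2
p=cams.grab_frame("wrist");cv2.imwrite("pics/w4.png",p["img"])
E
```

```text
t: 23.85
position: [437.3, -182.4, 300.6]
eef_rot: [-1.801, -2.574, -0.0]
contact_force: [-0.1, -0.3, -0.4]
width: 0.997
grasp_force: 0.0
t 23.9 grasp [ 437.3 -182.3  145.6] tilt xy [-0.  0.] line 20.0 | turn tool z 0.0 (alt -180.0) then shift [ -9.7  -0.3 103.6] j6 0.83 F [-0.1 -0.3 -0.4] w 1.00 g 0
```

View pics/w4.png

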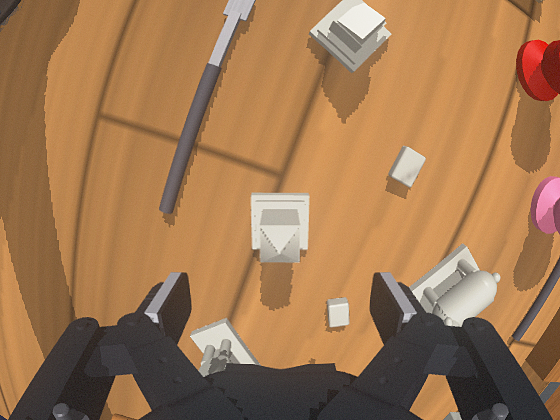

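```bash
python3 -m creep '[{"xyz":[-10,0,8],"angular":[0,0,0],"claw":85},{"xyz":[0,0,25],"angular":[0,0,0],"claw":85},{"xyz":[0,0,30],"angular":[0,0,0],"claw":85},{"xyz":[0,0,25],"angular":[0,0,0],"claw":85},{"xyz":[0,0,12],"angular":[0,0,0],"claw":85},{"xyz":[0,0,4],"angular":[0,0,0],"claw":70},{"xyz":[0,0,0],"angular":[0,0,0],"claw":60},{"xyz":[0,0,0],"angular":[0,0,0],"claw":50}]'; python3 m.py 440.3 -191.5 42 20;  python3 -m creep '[{"xyz":[0,0,0],"angular":[0,0,0],"claw":15},{"xyz":[0,0,0],"angular":[0,0,0],"claw":15},{"xyz":[0,0,0],"angular":[0,0,0],"claw":15},{"xyz":[0,0,0],"angular":[0,0,0],"claw":15},{"xyz":[0,0,0],"angular":[0,0,0],"claw":15},{"xyz":[0,0,0],"angular":[0,0,0],"claw":15},{"xyz":[0,0,0],"angular":[0,0,0],"claw":15}]' 50
```

```text
t: 24.7
position: [442.0, -191.6, 197.5]
eef_rot: [1.8, 2.573, 0.001]
contact_force: [-0.5, -0.6, 0.1]
width: 0.586
grasp_force: 0.0
t 24.7 grasp [ 442.2 -191.7   42.5] tilt xy [ 0.002 -0.001] line 20.1 | turn tool z 0.1 (alt -179.9) then shift [ 0.8 -1.7  0.5] j6 0.81 F [-0.5 -0.6  0.1] w 0.59 g 0
t: 25.4
position: [441.8, -191.7, 198.0]
eef_rot: [1.8, 2.572, 0.001]
contact_force: [-2.1, 0.6, 6.0]
width: 0.385
grasp_force: 48.9
```

```bash
python3 -m creep '[{"xyz":[0,0,-2],"angular":[0,0,0],"claw":15},{"xyz":[0,0,-4],"angular":[0,0,0],"claw":15},{"xyz":[0,0,-6],"angular":[0,0,0],"claw":15},{"xyz":[0,0,0],"angular":[0,0,0],"claw":15},{"xyz":[0,0,0],"angular":[0,0,0],"claw":15}]' 60
python3 - <<'E'
from workcell import cams
import cv2,numpy as np
p=cams.grab_frame("scene")["img"]
q=cams.grab_frame("wrist")["img"]
cv2.imwrite("pics/o1.png",np.hstack([cv2.resize(p[90:210,180:300],(400,400)),cv2.resize(q[130:410,150:430],(400,400))]))
E
```

```text
t: 25.9
position: [441.5, -191.5, 208.6]
eef_rot: [1.801, 2.574, 0.0]
contact_force: [-0.4, 1.1, -3.0]
width: 0.382
grasp_force: 59.6
```

View pics/o1.png

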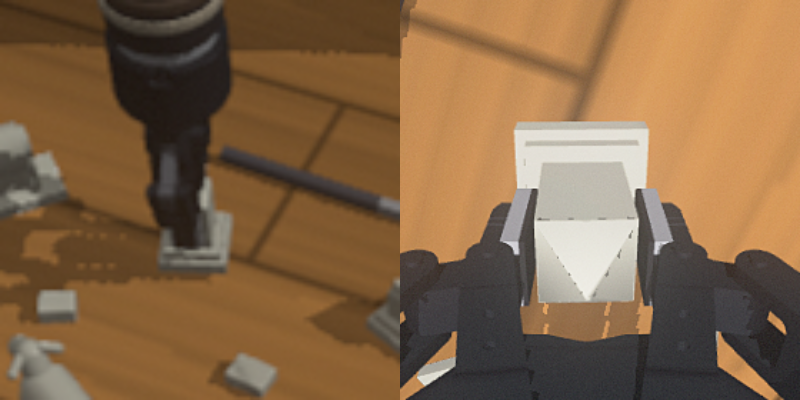

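```bash
python3 -m creep '[{"xyz":[0,0,-8],"angular":[0,0,0],"claw":15},{"xyz":[0,0,-18],"angular":[0,0,0],"claw":15},{"xyz":[0,0,-22],"angular":[0,0,0],"claw":15},{"xyz":[0,0,-22],"angular":[0,0,2.4],"claw":15},{"xyz":[0,0,-16],"angular":[0,0,4.5],"claw":15},{"xyz":[0,0,-6],"angular":[0,0,4.5],"claw":15},{"xyz":[0,0,0],"angular":[0,0,3],"claw":15},{"xyz":[0,0,0],"angular":[0,0,2],"claw":15},{"xyz":[0,0,0],"angular":[0,0,0],"claw":15},{"xyz":[0,0,0],"angular":[0,0,0],"claw":15}]' ; python3 m.py 434.6 181 130 3.6
```

```text
t: 27.0
position: [441.3, -191.4, 300.6]
eef_rot: [2.149, 2.292, -0.0]
contact_force: [0.6, -0.6, -2.7]
width: 0.384
grasp_force: 59.7
t 27.0 grasp [ 441.3 -191.4  145.6] tilt xy [ 0. -0.] line 3.7 | turn tool z 0.1 (alt -179.9) then shift [372.1  16.7  15.6] j6 1.10 F [ 0.6 -0.6 -2.7] w 0.38 g 60
```

```bash
python3 -m creep '[{"xyz":[10,0,0],"angular":[0,0,0],"claw":15},{"xyz":[20,1,0],"angular":[0,0,0],"claw":15},{"xyz":[31,1.5,0],"angular":[0,0,0],"claw":15},{"xyz":[31,1.5,0],"angular":[0,0,0],"claw":15},{"xyz":[31,1.5,0],"angular":[0,0,0],"claw":15},{"xyz":[31,1.5,0],"angular":[0,0,0],"claw":15},{"xyz":[31,1.5,0],"angular":[0,0,0],"claw":15},{"xyz":[31,1.5,0],"angular":[0,0,0],"claw":15},{"xyz":[31,1.5,0],"angular":[0,0,0],"claw":15},{"xyz":[31,1.5,0],"angular":[0,0,0],"claw":15}]'>/dev/null; python3 -m creep '[{"xyz":[31,1.5,0],"angular":[0,0,0],"claw":15},{"xyz":[31,1.5,0],"angular":[0,0,0],"claw":15},{"xyz":[20,1,0],"angular":[0,0,0],"claw":15},{"xyz":[12,0,0],"angular":[0,0,0],"claw":15},{"xyz":[0,0,0],"angular":[0,0,0],"claw":15},{"xyz":[0,0,0],"angular":[0,0,0],"claw":15}]';python3 m.py 434.6 181 49 3.6
```

```text
t: 28.6
position: [434.4, 180.6, 300.3]
eef_rot: [2.149, 2.291, -0.001]
contact_force: [-0.5, -0.5, -2.9]
width: 0.384
grasp_force: 59.7
t 28.6 grasp [434.4 180.5 145.3] tilt xy [-0.    -0.001] line 3.7 | turn tool z 0.1 (alt -179.9) then shift [ 0.5  0.3 96.3] j6 1.90 F [-0.5 -0.5 -2.9] w 0.38 g 60
```

Target TCP about 203.5: 97 down. First 93.

```bash
python3 -m creep '[{"xyz":[0,0,8],"angular":[0,0,0],"claw":15},{"xyz":[0,0,18],"angular":[0,0,0],"claw":15},{"xyz":[0,0,25],"angular":[0,0,0],"claw":15},{"xyz":[0,0,22],"angular":[0,0,0],"claw":15},{"xyz":[0,0,12],"angular":[0,0,0],"claw":15},{"xyz":[0,0,5],"angular":[0,0,0],"claw":15},{"xyz":[0,0,2],"angular":[0,0,0],"claw":15},{"xyz":[0,0,1],"angular":[0,0,0],"claw":15},{"xyz":[0,0,0],"angular":[0,0,0],"claw":15},{"xyz":[0,0,0],"angular":[0,0,0],"claw":15}]'; python3 -m creep '[{"xyz":[0,0,1],"angular":[0,0,0],"claw":15},{"xyz":[0,0,1],"angular":[0,0,0],"claw":15},{"xyz":[0,0,0],"angular":[0,0,0],"claw":15},{"xyz":[0,0,0],"angular":[0,0,0],"claw":15}]'
```

```text
t: 29.6
position: [435.0, 181.0, 208.1]
eef_rot: [2.149, 2.291, 0.002]
contact_force: [-0.1, 1.0, -2.1]
width: 0.379
grasp_force: 59.8
t: 30.0
position: [434.7, 180.9, 205.4]
eef_rot: [-2.15, -2.291, 0.0]
contact_force: [-0.2, 0.4, -2.5]
width: 0.38
grasp_force: 59.8
```

```bash
python3 -m creep '[{"xyz":[0,0,1],"angular":[0,0,0],"claw":15},{"xyz":[0,0,1],"angular":[0,0,0],"claw":15},{"xyz":[0,0,0.5],"angular":[0,0,0],"claw":15},{"xyz":[0,0,0],"angular":[0,0,0],"claw":15},{"xyz":[0,0,0],"angular":[0,0,0],"claw":15}]'
```

```text
t: 30.5
position: [434.7, 181.0, 204.2]
eef_rot: [2.15, 2.291, 0.002]
contact_force: [-4.3, -1.0, 9.1]
width: 0.386
grasp_force: 60.1
```

```bash
python3 -m creep '[{"xyz":[0,0,0],"angular":[0,0,0],"claw":40},{"xyz":[0,0,0],"angular":[0,0,0],"claw":55},{"xyz":[0,0,0],"angular":[0,0,0],"claw":80},{"xyz":[0,0,0],"angular":[0,0,0],"claw":80},{"xyz":[0,0,0],"angular":[0,0,0],"claw":80},{"xyz":[0,0,-10],"angular":[0,0,0],"claw":80},{"xyz":[0,0,-25],"angular":[0,0,0],"claw":80},{"xyz":[0,0,-30],"angular":[0,0,0],"claw":80},{"xyz":[0,0,-30],"angular":[0,0,0],"claw":80},{"xyz":[0,0,-15],"angular":[0,0,0],"claw":85}]'; python3 m.py 621 -194 150 150
```

```text
t: 31.5
position: [435.1, 181.1, 316.4]
eef_rot: [2.149, 2.29, 0.006]
contact_force: [0.3, 0.5, -0.6]
width: 0.994
grasp_force: 0.0
t 31.5 grasp [435.7 181.3 161.4] tilt xy [0.004 0.001] line 3.6 | turn tool z 33.6 (alt -146.4) then shift [-232.4  348.1   11.5] j6 1.90 F [ 0.3  0.5 -0.6] w 0.99 g 0
```

```bash
python3 -m creep '[{"xyz":[0,0,0],"angular":[0,0,-8.5],"claw":85},{"xyz":[0,0,0],"angular":[0,0,-8.5],"claw":85},{"xyz":[0,0,0],"angular":[0,0,-8.5],"claw":85},{"xyz":[0,0,0],"angular":[0,0,-8.5],"claw":85},{"xyz":[0,0,0],"angular":[0,0,-8.5],"claw":85},{"xyz":[0,0,0],"angular":[0,0,-8.5],"claw":85},{"xyz":[0,0,0],"angular":[0,0,-8.5],"claw":85},{"xyz":[0,0,0],"angular":[0,0,-8.5],"claw":85},{"xyz":[0,0,0],"angular":[0,0,-8.5],"claw":85},{"xyz":[0,0,0],"angular":[0,0,-8.5],"claw":85}]'>/dev/null; python3 -m creep '[{"xyz":[0,0,0],"angular":[0,0,-8.5],"claw":85},{"xyz":[0,0,0],"angular":[0,0,-8.5],"claw":85},{"xyz":[0,0,0],"angular":[0,0,-8.5],"claw":85},{"xyz":[0,0,0],"angular":[0,0,-8.5],"claw":85},{"xyz":[0,0,0],"angular":[0,0,-8.5],"claw":85},{"xyz":[0,0,0],"angular":[0,0,-8.5],"claw":85},{"xyz":[0,0,0],"angular":[0,0,-8.5],"claw":85},{"xyz":[0,0,0],"angular":[0,0,-1.9],"claw":85},{"xyz":[0,0,0],"angular":[0,0,0],"claw":85}]'; python3 m.py 621 -194 150 150
```

```text
t: 33.4
position: [434.7, 180.9, 313.6]
eef_rot: [-1.571, 2.72, -0.0]
contact_force: [0.3, 0.4, 0.2]
width: 0.991
grasp_force: 0.0
t 33.4 grasp [434.8 180.9 158.6] tilt xy [0.001 0.   ] line 150.0 | turn tool z 0.0 (alt -180.0) then shift [ 231.6 -348.7    8.6] j6 -0.65 F [0.3 0.4 0.2] w 0.99 g 0
```

```bash
python3 -m creep '[{"xyz":[10,-15,0],"angular":[0,0,0],"claw":85},{"xyz":[20,-30,0],"angular":[0,0,0],"claw":85},{"xyz":[20,-30,0],"angular":[0,0,0],"claw":85},{"xyz":[20,-30,0],"angular":[0,0,0],"claw":85},{"xyz":[20,-30,0],"angular":[0,0,0],"claw":85},{"xyz":[20,-30,0],"angular":[0,0,0],"claw":85},{"xyz":[20,-30,0],"angular":[0,0,0],"claw":85},{"xyz":[20,-30,0],"angular":[0,0,0],"claw":85},{"xyz":[20,-30,0],"angular":[0,0,0],"claw":85},{"xyz":[20,-30,0],"angular":[0,0,0],"claw":85}]'>/dev/null; python3 -m creep '[{"xyz":[20,-30,0],"angular":[0,0,0],"claw":85},{"xyz":[12,-18,0],"angular":[0,0,0],"claw":85},{"xyz":[10,-16,0],"angular":[0,0,0],"claw":85},{"xyz":[0,0,0],"angular":[0,0,0],"claw":85},{"xyz":[0,0,0],"angular":[0,0,0],"claw":85}]'; python3 m.py 621 -194 44 150
python3 - <<'E'
from workcell import cams,models
from h import *
p=cams.grab_frame("wrist")
v,u=np.mgrid[:420,:560]; a=(u-p["cx"])/p["fx"]; b=(v-p["cy"])/p["fy"]; rr=np.hypot(a,b)+1e-9
z=p["z_map"]; t=np.tan(rr)*z/rr
X=np.stack([a*t,-b*t,-z],-1)@p["T"][:3,:3].T+p["T"][:3,3]
q=X[(z>0)&(np.hypot(X[...,0]-618,X[...,1]+197)<70)]
for lo,hi in((5,13),(35,55),(66,90)):
    k=q[(q[:,2]>lo)&(q[:,2]<hi)]; c,s,an=cv2.minAreaRect(k[:,:2].astype(np.float32)); print(lo,hi,len(k),np.round(c,1),np.round(s,1),round(an,1))
cv2.imwrite("pics/w5.png",p["img"])
E
```

```text
t: 34.9
position: [621.1, -194.4, 312.8]
eef_rot: [1.57, -2.721, -0.001]
contact_force: [-1.0, -0.4, -0.1]
width: 0.999
grasp_force: 0.0
t 34.9 grasp [ 621.  -194.4  157.8] tilt xy [-0.  0.] line 150.0 | turn tool z -0.0 (alt 180.0) then shift [-3.000e-01  1.000e-01  1.138e+02] j6 -1.35 F [-1.  -0.4 -0.1] w 1.00 g 0
5 13 902 [ 619.7 -196.9] [79.5 44.6] 60.2
35 55 652 [ 623.7 -189.4] [71.2 36.2] 62.1
66 90 1337 [ 604.  -223.9] [31.5 39.7] 60.7
```

View pics/w5.png

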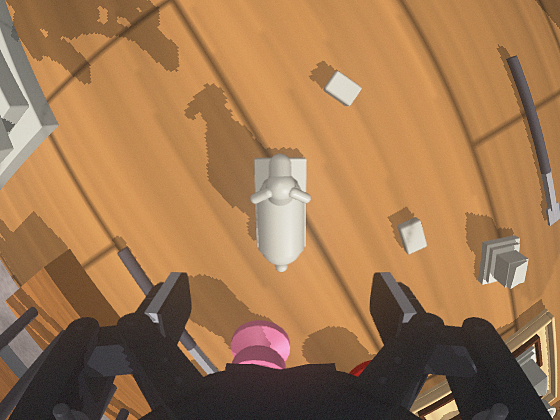

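```bash
python3 -m creep '[{"xyz":[3,0,10],"angular":[0,0,0],"claw":85},{"xyz":[0,0,25],"angular":[0,0,0],"claw":85},{"xyz":[0,0,30],"angular":[0,0,0],"claw":85},{"xyz":[0,0,27],"angular":[0,0,0],"claw":85},{"xyz":[0,0,16],"angular":[0,0,0],"claw":85},{"xyz":[0,0,6],"angular":[0,0,0],"claw":80},{"xyz":[0,0,1],"angular":[0,0,0],"claw":70},{"xyz":[0,0,0],"angular":[0,0,0],"claw":60},{"xyz":[0,0,0],"angular":[0,0,0],"claw":55}]'; python3 m.py 619.7 -196.9 42 150;  python3 -m creep '[{"xyz":[0,0,0],"angular":[0,0,0],"claw":20},{"xyz":[0,0,0],"angular":[0,0,0],"claw":20},{"xyz":[0,0,0],"angular":[0,0,0],"claw":20},{"xyz":[0,0,0],"angular":[0,0,0],"claw":20},{"xyz":[0,0,0],"angular":[0,0,0],"claw":20},{"xyz":[0,0,0],"angular":[0,0,0],"claw":20},{"xyz":[0,0,0],"angular":[0,0,0],"claw":20}]' 60
```

```text
t: 35.85
position: [620.1, -197.0, 199.3]
eef_rot: [-1.571, 2.719, -0.002]
contact_force: [-0.3, 0.1, 0.2]
width: 0.644
grasp_force: 0.0
t 35.9 grasp [ 620.5 -197.1   44.3] tilt xy [ 0.002 -0.001] line 150.0 | turn tool z 0.0 (alt -180.0) then shift [0.2 0.8 2.3] j6 -1.36 F [-0.3  0.1  0.2] w 0.64 g 0
t: 36.55
position: [620.0, -197.1, 199.2]
eef_rot: [-1.571, 2.719, -0.002]
contact_force: [-1.4, 0.8, 6.0]
width: 0.403
grasp_force: 59.5
```

```bash
python3 -m creep '[{"xyz":[0,0,-2],"angular":[0,0,0],"claw":20},{"xyz":[0,0,-3],"angular":[0,0,0],"claw":20},{"xyz":[0,0,-3],"angular":[0,0,0],"claw":20},{"xyz":[0,0,0],"angular":[0,0,0],"claw":20},{"xyz":[0,0,0],"angular":[0,0,0],"claw":20}]' 70
python3 - <<'E'
from workcell import cams
import cv2,numpy as np
p=cams.grab_frame("scene")["img"]
q=cams.grab_frame("wrist")["img"]
cv2.imwrite("pics/s1.png",np.hstack([cv2.resize(p[130:270,120:260],(400,400)),cv2.resize(q[130:410,150:430],(400,400))]))
E
```

```text
t: 37.05
position: [619.7, -197.0, 205.8]
eef_rot: [1.572, -2.72, -0.0]
contact_force: [0.1, -0.3, -2.2]
width: 0.4
grasp_force: 69.7
```

View pics/s1.png

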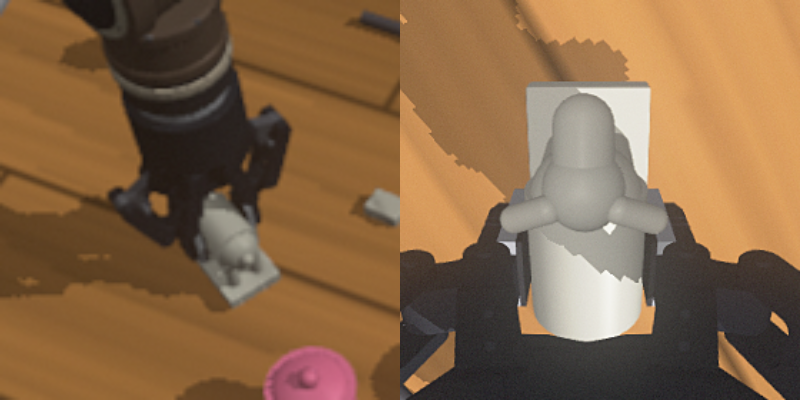

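```bash
python3 -m creep '[{"xyz":[0,0,-3],"angular":[0,0,0],"claw":20},{"xyz":[0,0,-4],"angular":[0,0,0],"claw":20},{"xyz":[0,0,-3],"angular":[0,0,0],"claw":20},{"xyz":[0,0,0],"angular":[0,0,0],"claw":20},{"xyz":[0,0,0],"angular":[0,0,0],"claw":20}]'
cat > foot.py <<'E'
from workcell import cams,r
from h import *
p=cams.grab_frame("wrist"); s=r.state()
v,u=np.mgrid[:420,:560]; a=(u-p["cx"])/p["fx"]; b=(v-p["cy"])/p["fy"]; rr=np.hypot(a,b)+1e-9
z=p["z_map"]; t=np.tan(rr)*z/rr
X=np.stack([a*t,-b*t,-z],-1)@p["T"][:3,:3].T+p["T"][:3,3]
M=R.from_rotvec(s["eef_rot"]).as_matrix()
q=(X-s["position"])@M   # tool frame
for n,(y0,y1,u0,u1) in dict(foot=(187,215,245,320)).items():
    m=(z>0)&(np.abs(q[...,1])<21)&(q[...,0]>18)&(q[...,0]<38)&(q[...,2]>170)&(q[...,2]<205)
    k=q[m]; A=np.c_[k[:,:2],np.ones(len(k))]; c=np.linalg.lstsq(A,k[:,2],rcond=None)[0]; print(len(k),"slopes x,y",c[:2].round(3),"z",np.median(k[:,2]).round(1),"expect",155+45-10)
    e=(z>0)&(np.abs(q[...,1])<28)&(q[...,0]>12)&(q[...,0]<50)&(q[...,2]>180)&(q[...,2]<196); print("x max",np.percentile(q[e][:,0],98).round(1),"y",np.percentile(q[e][:,1],[2,98]).round(1))
E
python3 foot.py
```

```text
t: 37.65
position: [619.8, -197.0, 216.2]
eef_rot: [-1.572, 2.72, -0.001]
contact_force: [-0.4, -0.4, -2.5]
width: 0.401
grasp_force: 69.8
1790 slopes x,y [ 0.23  -0.034] z 189.8 expect 190
x max 39.7 y [-20.9  21.8]
```

```bash
sed -i 's/print(len(k),"slopes/k=k[np.abs(k[:,2]-189.5)<4]; A=np.c_[k[:,:2],np.ones(len(k))]; c=np.linalg.lstsq(A,k[:,2],rcond=None)[0]; print(len(k),"slopes/' foot.py; python3 foot.py; python3 m.py 546.4 188 150 93.6
```

```text
1647 slopes x,y [ 0.008 -0.023] z 190.0 expect 190
x max 39.7 y [-20.9  21.9]
t 37.8 grasp [ 619.6 -197.    60.8] tilt xy [-0.  0.] line 150.0 | turn tool z 56.4 (alt -123.6) then shift [ 48.9 388.8 -89.1] j6 -1.36 F [ 0.6  0.5 -2.2] w 0.40 g 70
```

Level and not slipped. Lift and turn.

```bash
python3 -m creep '[{"xyz":[0,0,-6],"angular":[0,0,0],"claw":20},{"xyz":[0,0,-14],"angular":[0,0,0],"claw":20},{"xyz":[0,0,-20],"angular":[0,0,0],"claw":20},{"xyz":[0,0,-20],"angular":[0,0,2.4],"claw":20},{"xyz":[0,0,-18],"angular":[0,0,5],"claw":20},{"xyz":[0,0,-8],"angular":[0,0,7],"claw":20},{"xyz":[0,0,0],"angular":[0,0,7],"claw":20},{"xyz":[0,0,0],"angular":[0,0,7],"claw":20},{"xyz":[0,0,0],"angular":[0,0,7],"claw":20},{"xyz":[0,0,0],"angular":[0,0,7],"claw":20}]'>/dev/null;python3 -m creep '[{"xyz":[0,0,0],"angular":[0,0,7],"claw":20},{"xyz":[0,0,0],"angular":[0,0,5],"claw":20},{"xyz":[0,0,0],"angular":[0,0,2],"claw":20},{"xyz":[0,0,0],"angular":[0,0,0],"claw":20},{"xyz":[0,0,0],"angular":[0,0,0],"claw":20}]'; python3 m.py 546.4 188 150 93.6
```

```text
t: 39.25
position: [619.8, -197.0, 302.8]
eef_rot: [-0.101, 3.139, -0.001]
contact_force: [0.0, -0.3, -2.8]
width: 0.397
grasp_force: 69.9
t 39.2 grasp [ 619.9 -197.   147.8] tilt xy [ 0.001 -0.   ] line 93.7 | turn tool z 0.1 (alt -179.9) then shift [ 49.2 388.9  -2.4] j6 -0.37 F [ 0.  -0.3 -2.8] w 0.40 g 70
```

```bash
python3 -m creep '[{"xyz":[1,10,0],"angular":[0,0,0],"claw":20},{"xyz":[3,20,0],"angular":[0,0,0],"claw":20},{"xyz":[4,33,0],"angular":[0,0,0],"claw":20},{"xyz":[4,33,0],"angular":[0,0,0],"claw":20},{"xyz":[4,33,0],"angular":[0,0,0],"claw":20},{"xyz":[4,33,0],"angular":[0,0,0],"claw":20},{"xyz":[4,33,0],"angular":[0,0,0],"claw":20},{"xyz":[4,33,0],"angular":[0,0,0],"claw":20},{"xyz":[4,33,0],"angular":[0,0,0],"claw":20},{"xyz":[4,33,0],"angular":[0,0,0],"claw":20}]'>/dev/null; python3 -m creep '[{"xyz":[4,33,0],"angular":[0,0,0],"claw":20},{"xyz":[4,33,0],"angular":[0,0,0],"claw":20},{"xyz":[3,19,0],"angular":[0,0,0],"claw":20},{"xyz":[2,10,0],"angular":[0,0,0],"claw":20},{"xyz":[0,0,0],"angular":[0,0,0],"claw":20},{"xyz":[0,0,0],"angular":[0,0,0],"claw":20}]';python3 m.py 546.4 188 50.2 93.6
```

```text
t: 40.85
position: [545.8, 188.0, 301.9]
eef_rot: [0.1, -3.14, 0.001]
contact_force: [-0.1, -0.2, -2.5]
width: 0.403
grasp_force: 70.1
t 40.9 grasp [545.8 188.  146.9] tilt xy [-0. -0.] line 93.7 | turn tool z 0.1 (alt -179.9) then shift [-0.6  0.  96.7] j6 0.27 F [-0.1 -0.2 -2.5] w 0.40 g 70
```

```bash
python3 -m creep '[{"xyz":[0,0,8],"angular":[0,0,0],"claw":20},{"xyz":[0,0,18],"angular":[0,0,0],"claw":20},{"xyz":[0,0,25],"angular":[0,0,0],"claw":20},{"xyz":[0,0,22],"angular":[0,0,0],"claw":20},{"xyz":[0,0,12],"angular":[0,0,0],"claw":20},{"xyz":[0,0,5],"angular":[0,0,0],"claw":20},{"xyz":[0,0,2],"angular":[0,0,0],"claw":20},{"xyz":[0,0,1],"angular":[0,0,0],"claw":20},{"xyz":[0,0,0],"angular":[0,0,0],"claw":20},{"xyz":[0,0,0],"angular":[0,0,0],"claw":20}]'; python3 -m creep '[{"xyz":[0,0,1],"angular":[0,0,0],"claw":20},{"xyz":[0,0,1],"angular":[0,0,0],"claw":20},{"xyz":[0,0,1],"angular":[0,0,0],"claw":20},{"xyz":[0,0,0],"angular":[0,0,0],"claw":20},{"xyz":[0,0,0],"angular":[0,0,0],"claw":20}]'
```

```text
t: 41.85
position: [546.4, 188.2, 209.8]
eef_rot: [-0.1, 3.139, 0.001]
contact_force: [-0.2, -0.1, -2.2]
width: 0.4
grasp_force: 70.1
t: 42.35
position: [546.1, 188.1, 205.8]
eef_rot: [0.1, -3.14, 0.0]
contact_force: [0.2, -0.7, -2.3]
width: 0.398
grasp_force: 70.1
```

```bash
python3 -m creep '[{"xyz":[0,0,1],"angular":[0,0,0],"claw":20},{"xyz":[0,0,0.5],"angular":[0,0,0],"claw":20},{"xyz":[0,0,0],"angular":[0,0,0],"claw":20},{"xyz":[0,0,0],"angular":[0,0,0],"claw":20}]'
```

```text
t: 42.75
position: [546.2, 188.2, 205.2]
eef_rot: [-0.1, 3.139, 0.0]
contact_force: [-2.6, -0.6, 5.0]
width: 0.397
grasp_force: 71.0
```

Landed; release, rise and retreat, then check everything.

```bash
python3 -m creep '[{"xyz":[0,0,0],"angular":[0,0,0],"claw":45},{"xyz":[0,0,0],"angular":[0,0,0],"claw":60},{"xyz":[0,0,0],"angular":[0,0,0],"claw":75},{"xyz":[0,0,0],"angular":[0,0,0],"claw":75},{"xyz":[0,0,0],"angular":[0,0,0],"claw":75},{"xyz":[0,0,-10],"angular":[0,0,0],"claw":75},{"xyz":[0,0,-25],"angular":[0,0,0],"claw":75},{"xyz":[0,0,-35],"angular":[0,0,0],"claw":75},{"xyz":[0,0,-35],"angular":[0,0,0],"claw":75},{"xyz":[0,0,-35],"angular":[0,0,0],"claw":75}]'; python3 -m creep '[{"xyz":[0,-15,-20],"angular":[0,0,0],"claw":75},{"xyz":[0,-35,0],"angular":[0,0,0],"claw":75},{"xyz":[0,-35,0],"angular":[0,0,0],"claw":75},{"xyz":[0,-35,0],"angular":[0,0,0],"claw":75},{"xyz":[0,-35,0],"angular":[0,0,0],"claw":75},{"xyz":[0,-35,0],"angular":[0,0,0],"claw":75},{"xyz":[0,-35,0],"angular":[0,0,0],"claw":75},{"xyz":[0,-15,0],"angular":[0,0,0],"claw":75},{"xyz":[0,0,0],"angular":[0,0,0],"claw":75},{"xyz":[0,0,0],"angular":[0,0,0],"claw":75}]'
python3 - <<'E'
from h import *
from workcell import cams
im=[]
for n in("top","scene"):
    p=cams.grab_frame(n);C=cloud(p).reshape(-1,3)
    for l,x,y in(("finial",539.4,299.9),("urn",427.6,292.9),("obelisk",434.6,181.1),("sheep",546.4,188.1),("snapped",441,-22),("headless",446,-355)):
        q=C[(np.hypot(C[:,0]-x,C[:,1]-y)<50)&(C[:,2]>32)&(C[:,2]<100)]
        if len(q)>8:
            c,s,a=cv2.minAreaRect(q[:,:2].astype(np.float32)); print(n,l,np.round(c,1),np.round(s),round(a,1),"zmax %.0f"%q[:,2].max())
    im.append(p["img"])
cv2.imwrite("pics/fin.png",np.hstack([cv2.resize(im[0][170:300,110:240],(400,400)),cv2.resize(im[1][140:320,320:500],(400,400))]))
E
```

```text
t: 43.75
position: [545.9, 188.0, 346.6]
eef_rot: [-0.1, 3.139, 0.0]
contact_force: [1.0, 0.0, 0.0]
width: 0.874
grasp_force: 0.0
t: 44.75
position: [561.3, -51.2, 364.8]
eef_rot: [-0.099, 3.14, 0.001]
contact_force: [-0.5, 0.1, -0.4]
width: 0.884
grasp_force: 0.0
top finial [539.4 293.6] [40. 41.] 89.0 zmax 83
top urn [429.5 293.3] [59. 62.] 1.7 zmax 90
top obelisk [433.1 181.6] [28. 29.] 2.9 zmax 80
top sheep [543.6 186.5] [39. 91.] 87.9 zmax 88
top headless [ 446.9 -356.4] [36. 68.] 47.9 zmax 68
scene finial [541.7 295.4] [41. 40.] 59.7 zmax 83
scene urn [428.4 292.2] [62. 61.] 4.6 zmax 88
scene obelisk [434.9 181.1] [27. 28.] 3.8 zmax 81
scene sheep [544.8 189. ] [91. 39.] 6.1 zmax 86
scene snapped [439.4 -21.6] [29. 31.] 68.5 zmax 50
scene headless [ 449.3 -354.8] [32. 68.] 40.6 zmax 66
```

View pics/fin.png

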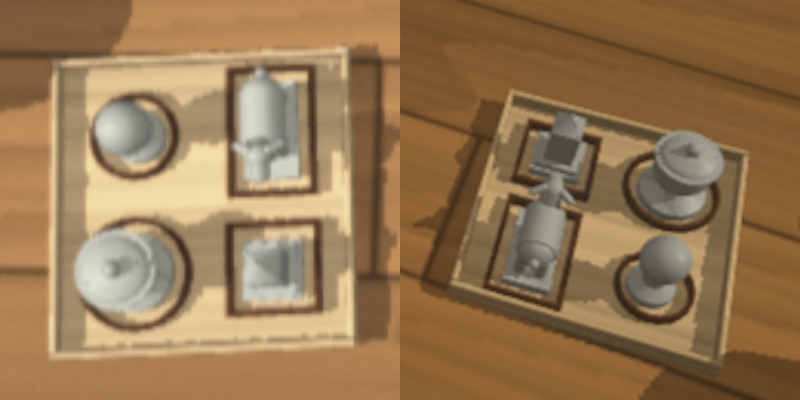

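```bash
python3 -c "
from workcell import hand_in
print(hand_in())"
```

```text
the job is handed in; nothing more can be done
None
```

All four sound ornaments stand upright in their own frames and the job is handed in at about 45 s of the 112 s limit. The last camera check put each about 6 mm or less from its frame centre, the snapped obelisk and headless sheep have not moved, and no verdict came back.

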